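Clear the cover and purge the gas line

ROBOT

A 6-joint arm with a two-finger parallel gripper is mounted at the origin on the work surface. World frame = base frame: x ahead of the robot, y to its left, z up, the work surface at z = 0. Lengths are in mm, angles in rad, forces in N, time in s.
With the tool pointing down it reaches from about 275 to 850 mm from the base axis. Payload 19 kg.
Tool frame: the origin (TCP) lies midway between the tips of the shut fingers; the grasp point (between the pads) lies 19 mm behind it; y points along the fingers, z is the direction in which the jaws open and shut, and the axes are right-handed (so a half turn about y gives the same grasp; the last joint's range is limited). The gripper opens to 85 mm and grips with 20 to 120 N. Pads are 22 mm wide; open, the fingers measure 114 mm over their backs; the gripper's body (76 mm by 85 mm) begins 54 mm behind the grasp point. The pads swing forward as they close: fully open they stand 13 mm farther back than shut.
Start: joints at [-1.473, 0.15, 1.437, -0, 1.554, -0.134], TCP at [132.07, -559.596, 231.267] pointing down, gripper open.
Joint ranges: [-2.8, 2.8], [-0.68, 2.1], [0.12, 2.68], [-1.39, 4.53], [0.16, 2.79], [-2.81, 2.81]. Speed limits (rad/s): [1.89, 1.89, 2.22, 3.01, 3.01, 3.01].

INTERFACE

Orientations are given as a rotation vector (axis times angle).
In Python, from bench import get_state, snapshot, close_job gives the robot as it stands.
- The arm moves only by the tool apply_moves, never from a script. Its argument "motion" is a list of rows, each an object with "delta_pos": the shift along the world's x, y, z normalised to -1 to 1, where 1 is 500 mm, a list of three; "spin": the turn about the world's z normalised to -1 to 1, where 1 is 360 degrees. In form: [{"delta_pos": [dx, dy, dz], "spin": spin}, ...]. A call has exactly 8 rows; each row shifts and turns the commanded pose from where the row before left it; what a row does not reach is not made up. A row lasts 1/12 s, in which the tool goes at most 41.7 mm and 7.16 degrees, less where a joint would pass 70% of its speed; a pose out of reach is approached as far as the arm can. A call with a number of a shift or a turn outside -1 to 1 is refused whole. A call with a gripper value outside its range is refused whole. "grip" is the finger opening in mm, from 0 to 85.4, set as the call begins (left out, the last holds). The fingers move at their own pace and stop on an object; "force" is the grip in N (left out, the last holds). Time passes only in rows, so rows that do not move let the fingers close, or fill a call up. It gives the time, the measured TCP pose, the force and the opening at its end, in the units of the state.
- get_state(): the state, without advancing time (a new reading comes with each control period).
- snapshot(name): name is "scene" or "top"; returns a dict with "image" (400x640x3 uint8, blue, green, red), "range_z" (400x640 float32, mm along the optical axis (not along the pixel's ray), 0 where there is no reading), "fx", "fy", "cx", "cy" (pixels), "world_from_camera" (4x4, takes a point from camera to world coordinates). Camera axes: x right, y up, looking along -z (the intrinsics and any distortion apply to the point x, -y, -z); pixel columns grow to the right and rows downward; lengths in mm; the calibration is good to about 2 mm. A picture is of the moment at which its call begins.
- close_job(): hands the job in, once; it reports no verdict.
The state is a dict: "time_s": time; "joint_pos": joint angles; "joint_velocities": joint speeds; "joint_efforts": joint torques, N m; "tool_pos": TCP position; "orientation": TCP orientation; "force": force on the tool from outside, world axes, zero at the start; "moment": the same for the moment, N m; "finger_gap": finger opening in mm.
Only numpy, scipy, OpenCV 4.12 (cv2) and the standard library are available. Lean on these libraries where they do the work, as an engineer would, in place of code of your own. Each camera call takes 0.05 s, during which the arm holds its last target.

TASK

The slotted metal cover stands in the way of the gas valve's pull knob: set it down (do not drop it) flat in the empty low steel tray, slots up, and let go. Then purge the line: pull the valve's knob all the way out past its click, leave it fully out for two seconds or more, and push it fully home again. The valve block only stands on the bench, so do not drag or shove it along, and leave the other things where they are.

Things in the scene. Friction and masses are not known exactly. Their poses are not given: they have to be found in the camera images.
- cover: The obstacle: upside-down channel of bare bright aluminium sheet, 60 mm wide (its x), 170 mm long (its y), 55 mm high, eight cross bars with dark slots between them in its top, closed ends; 0.35 to 0.7 kg. Origin: centre of its underside; z up. Grip it across its 60 mm width from above.
- tray: Low open tray of dark steel, fixed to the bench, on the left or the right (a taller blue bin stands on the other side): 240 mm long (its x), 134 mm wide (its y), rim 22 mm high, walls 4 mm, floor about 4 mm thick. Origin: centre of its underside. The cover fits in only lengthwise (cover's y along tray's x, either way round).
- valve: Grey valve block 120 deep (x), 110 wide (y), 150 high, dial gauge on top; 6.5 kg, loose on rubber feet (slides at some 30 N). Origin: centre of its underside; -x points out of its front (x = -60 mm), towards the robot. A lip juts 15 mm from the front at 135 to 150 mm height, over the stem: a gripper straight down cannot reach the knob when home; lean it back about 40 degrees.
- knob_grip (a point): Centre of the valve's black round pull knob: a 46 mm diameter, 22 mm thick disc on a stem, its axis level along the valve's x, 75 mm above the bench. Home, this point is 27 mm in front of the block's front face. It moves with the knob; its axes are parallel to the valve's.
- knob (a joint): Travel of the knob in m: 0 fully home, 0.060 fully out at its stop (towards the valve's -x). A sprung click near each end takes up to about 15 N to pass (at about 8 and 52 mm); beyond it the spring carries the knob to its end and holds it.
- can: Bystander: tall aerosol can, 56 mm across, 170 mm high, standing. Origin: centre of its underside.
- jar: Bystander: glass jar with steel lid, 60 mm across, 100 mm high, standing. Origin: centre of its underside.
- wrench: Bystander: open-ended dark steel wrench 170 mm long, lying flat across the bench on the robot's side of the cover. Origin: middle of its underside, its length along its x.
Not all that is in view belongs to the job. What is shaped like the cover but green or purple is not meant.

How it is judged (in metres and radians):
On the way, in this order (a step that is already met when the one before it is completed fails the run):
1. the cover lies flat in the tray, slots up, let go (x of cover in the frame of tray between -0.04 and 0.04 m and y of cover in the frame of tray between -0.045 and 0.045 m and z of cover in the frame of tray below 0.012 m and angle between cover's own z axis and vertical below 0.1 rad and linear speed of cover below 0.05 m/s and contact force between the fingers and cover below 0.5 N), for 0.2 s.
2. the knob is fully out and stays so (1.8 s) (value of joint knob above 0.056 m), for 1.8 s.
At the end, for the whole second after the job is handed in: The cover lies still and flat in the tray with its slots up (within 40 mm of the tray's centre lengthwise and 45 mm across, underside less than 12 mm above the tray's underside, tilt under 0.1 rad), the knob is home (within 4 mm) and the valve block is within 20 mm of where it stood (x of cover in the frame of tray between -0.04 and 0.04 m and y of cover in the frame of tray between -0.045 and 0.045 m and z of cover in the frame of tray below 0.012 m and angle between cover's own z axis and vertical below 0.1 rad and linear speed of cover below 0.05 m/s and value of joint knob below 0.004 m and distance of valve from where it was at the start of the episode below 0.02 m); the robot touches nothing.
It fails at once if the valve block dragged or shoved 20 mm or more (distance of valve from where it was at the start of the episode above 0.02 m).
It fails at once if the cover dropped (linear speed of cover above 0.7 m/s and contact force between the fingers and cover below 0.5 N).
It fails at once if a bystander (can, jar or wrench) moved by more than 40 mm (distance of any of can, jar, wrench from where it was at the start of the episode above 0.04 m).
It also fails if it takes over 56 s, if anything falls off the work surface, if the arm or the gripper's body presses on something with over 40 N, if the wrist force passes 120 N, or if a joint passes its speed limit or range.

## Working session

There is one attempt and no reset: what is moved stays moved. The work goes in short steps, Python scripts to look and compute and a tool call to move; the robot and the scene stay as the last step left them, time stands still between calls to the robot, and variables do not carry over. Pictures are saved under pics/ and viewed, and the job is handed in when it is done.

Besides the shell and the picture viewer there is one more tool, called after "Emit:" by a JSON object that holds its "api" and its "payload", one argument or row to a line. apply_moves: Moves the arm, as the interface text tells. Its arguments: {"type":"object","properties":{"motion":{"type":"array"},"grip":{"type":"number"},"force":{"type":"number"}},"required":["motion"]}

```bash
ls; mkdir -p pics; cat > h.py <<'E'
import numpy as np,cv2
from bench import *
def P(s,u,v,d=None):
    z=s['range_z'][int(v),int(u)] if d is None else d
    c=np.array([(u-s['cx'])/s['fx']*z,-(v-s['cy'])/s['fy']*z,-z,1])
    return (s['world_from_camera']@c)[:3]
def cloud(s):
    z=s['range_z'];v,u=np.mgrid[:400,:640]
    c=np.stack([(u-s['cx'])/s['fx']*z,-(v-s['cy'])/s['fy']*z,-z,np.ones_like(z)],-1)
    p=(c@np.array(s['world_from_camera']).T)[...,:3]; p[z<=0]=np.nan
    return p
E
python3 - <<'E'
from h import *
print(get_state())
for n in('scene','top'):
    s=snapshot(n);cv2.imwrite(f'pics/{n}0.png',s['image']);np.save(f'{n}0.npy',cloud(s));print({k:v for k,v in s.items() if k not in('image','range_z')})
E
```

```text
pics
{'time_s': 0.0, 'joint_pos': array([-1.47301617e+00,  1.50977390e-01,  1.43799501e+00, -3.62512884e-06,
        1.55381632e+00, -1.34035003e-01]), 'joint_velocities': array([ 2.74094922e-04, -6.77386647e-04, -2.60617306e-04,  2.70103386e-05,
        2.10087259e-03,  1.35299860e-04]), 'joint_efforts': array([-2.20086731e-03, -7.13040733e+01, -5.70882332e+01, -3.66942804e-04,
        8.67627910e-03, -4.61578236e-05]), 'tool_pos': array([ 132.03948319, -559.38813942,  230.69829896]), 'orientation': array([-0.24431466,  2.09981907, -2.09729236]), 'force': array([-0.05149722, -0.22309955, -0.38907346]), 'moment': array([-0.01207095,  0.01829469, -0.00484401]), 'finger_gap': 85.42668328039665}
{'fx': 370.5814874195258, 'fy': 370.5814874195258, 'cx': 317.3207030561894, 'cy': 202.6971228998573, 'world_from_camera': array([[-6.36542895e-01, -6.37470939e-01,  4.34101307e-01,
         8.48566456e+02],
       [ 7.71127558e-01, -5.35724546e-01,  3.44037062e-01,
         3.20194777e+02],
       [ 1.32450963e-02,  5.53741828e-01,  8.32583062e-01,
         8.76351894e+02],
       [ 0.00000000e+00,  0.00000000e+00,  0.00000000e+00,
         1.00000000e+00]])}
{'fx': 446.658694708947, 'fy': 446.658694708947, 'cx': 315.43374385888137, 'cy': 196.09052124643816, 'world_from_camera': array([[-1.35131336e-02,  9.97358784e-01, -7.13642122e-02,
         3.55623495e+02],
       [-9.99906779e-01, -1.36183042e-02, -9.87348907e-04,
         4.64886806e+00],
       [-1.95660065e-03,  7.13442174e-02,  9.97449836e-01,
         1.40092617e+03],
       [ 0.00000000e+00,  0.00000000e+00,  0.00000000e+00,
         1.00000000e+00]])}
```

View pics/scene0.png

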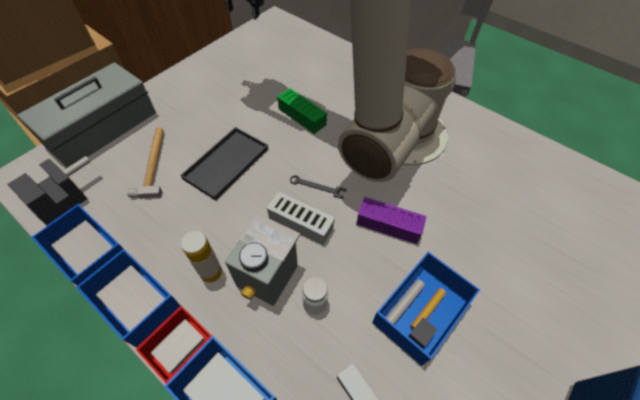

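View pics/top0.png

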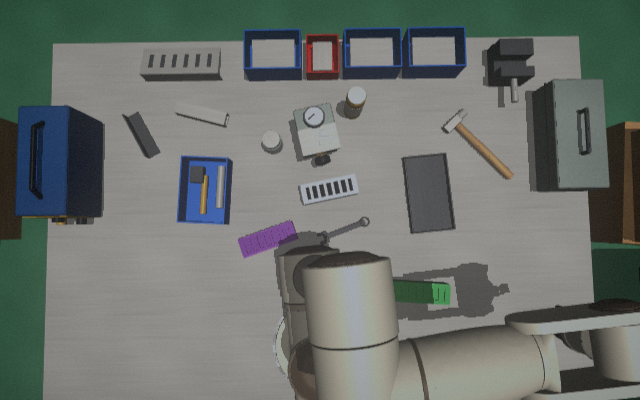

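The scene image shows the cover at about (300,215) in front of the valve (265,255), with the tray at (226,163). In the top image the cover is at (328,190), the knob at (321,160), the tray at (428,192) and the wrench at (345,230).

```bash
cat > m.py <<'E'
from h import *
p=np.load('top0.npy')
def rect(u0,u1,v0,v1,zlo,zhi,name,p=p):
    q=p[v0:v1,u0:u1].reshape(-1,3);q=q[(q[:,2]>zlo)&(q[:,2]<zhi)]
    r=cv2.minAreaRect(q[:,:2].astype(np.float32));print(name,len(q),r,'z',np.percentile(q[:,2],[5,50,95]).round(1));return q
rect(285,370,165,215,40,65,'cover')
rect(390,465,145,240,12,40,'tray rim')
rect(390,465,145,240,-5,11,'tray floor+')
rect(280,345,95,170,140,158,'valve top')
rect(280,345,95,170,158,260,'gauge')
rect(305,335,150,170,60,105,'knob')
rect(340,370,80,125,120,200,'can')
rect(255,285,125,160,70,120,'jar')
img=cv2.imread('pics/top0.png');cv2.imwrite('pics/c1.png',cv2.resize(img[80:240,250:410],None,fx=3.7,fy=3.7,interpolation=cv2.INTER_CUBIC))
img=cv2.imread('pics/scene0.png');cv2.imwrite('pics/c2.png',cv2.resize(img[160:320,170:350],None,fx=3.7,fy=3.7,interpolation=cv2.INTER_CUBIC))
E
python3 m.py
```

```text
cover 1132 ((495.5101013183594, -31.15210723876953), (106.9602279663086, 171.21237182617188), 10.924888610839844) z [48.7 54.7 59.7]
tray rim 459 ((459.540283203125, -345.5444030761719), (240.1040802001953, 136.00634765625), 5.402103424072266) z [12.8 21.2 26.4]
tray floor+ 6497 ((465.1390380859375, -345.6147766113281), (235.88192749023438, 299.3822326660156), 88.54337310791016) z [-2.7  2.7  8.5]
valve top 1445 ((635.8556518554688, 0.7938613891601562), (136.60731506347656, 110.41799926757812), 12.021465301513672) z [146.7 150.9 155.1]
gauge 377 ((640.5213012695312, -4.072933197021484), (113.37274169921875, 84.70813751220703), 4.810027122497559) z [165.8 173.3 177.4]
knob 163 ((562.779541015625, -15.290538787841797), (32.56636047363281, 44.710941314697266), 11.915307998657227) z [ 72.2  92.1 100.3]
can 370 ((723.395263671875, -111.66918182373047), (53.141258239746094, 52.41224670410156), 2.3114125728607178) z [128.4 169.6 174.1]
jar 312 ((617.2691650390625, 135.2216033935547), (54.88225555419922, 54.70616149902344), 67.50122833251953) z [ 73.7  99.8 104.2]
```

View pics/c1.png

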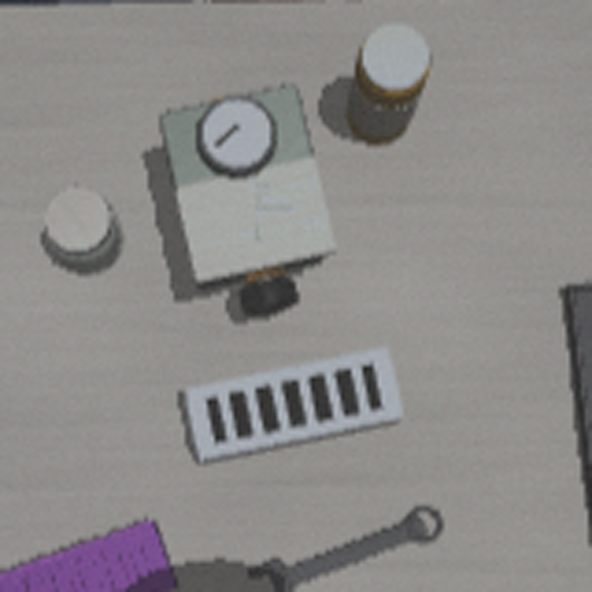

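View pics/c2.png

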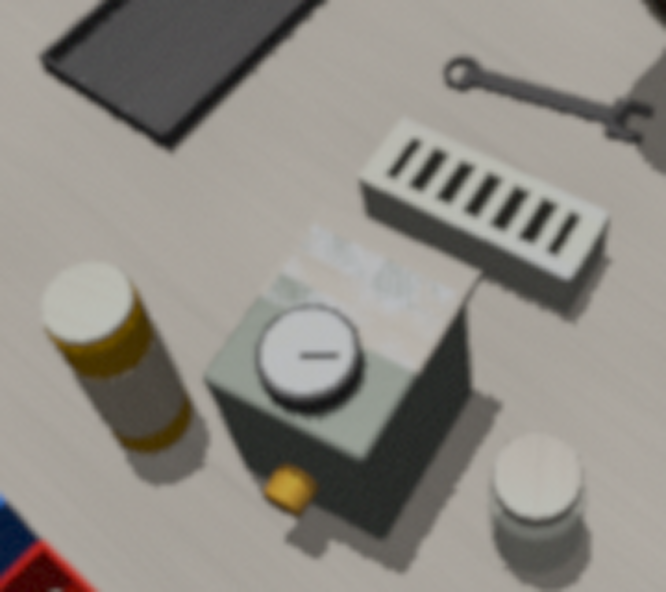

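```bash
cat >> h.py <<'E'
def onz(s,u,v,z):
    R=np.array(s['world_from_camera']);d=R[:3,:3]@np.array([(u-s['cx'])/s['fx'],-(v-s['cy'])/s['fy'],-1]);o=R[:3,3]
    return o+d*(z-o[2])/d[2]
E
python3 - <<'E'
from h import *
s=snapshot('top');p=cloud(s)
def f(n,pts,z):
    q=np.array([onz(s,u/3.7+250-.36,v/3.7+80-.36,z)[:2] for u,v in pts]);print(n,q.round(1).tolist(),'c',q.mean(0).round(1));
    r=cv2.minAreaRect(q.astype(np.float32));print(r)
f('cover',[(187,390),(388,348),(403,418),(203,462)],55)
f('valve',[(160,115),(298,83),(336,250),(197,284)],150)
sub=s['image'][80:240,250:410].astype(int)
m=(sub.min(2)>150);q=p[80:240,250:410]
k=m&(q[...,2]>45)&(q[...,2]<66)&(q[...,0]<545)&(q[...,0]>440);print(k.sum());
r=q[k][:,:2].astype(np.float32);print(cv2.minAreaRect(r),r.mean(0))
# valve upper face, z hist
k=(q[...,2]>140)&(q[...,2]<160)&(np.abs(q[...,1])<80)&(q[...,0]>540)
vr=q[k];print(cv2.minAreaRect(vr[:,:2].astype(np.float32)))
# knob pixels dark
k=(sub.max(2)<70)&(q[...,2]>60)&(q[...,2]<110)&(q[...,0]>540)&(q[...,0]<600)
print(k.sum(),cv2.minAreaRect(q[k][:,:2].astype(np.float32)),q[k].mean(0),q[k].min(0),q[k].max(0))
# side view of cover: ends
s2=snapshot('scene');p2=cloud(s2).reshape(-1,3)
a=p2[(p2[:,0]>440)&(p2[:,0]<550)&(abs(p2[:,1]+31)<110)&(p2[:,2]>48)&(p2[:,2]<64)]
print(len(a),cv2.minAreaRect(a[:,:2].astype(np.float32)),np.median(a,0))
b=p2[(p2[:,0]>540)&(p2[:,0]<740)&(abs(p2[:,1])<90)&(p2[:,2]>144)&(p2[:,2]<156)]
print('valve',len(b),cv2.minAreaRect(b[:,:2].astype(np.float32)))
c=p2[(p2[:,0]>300)&(p2[:,0]<600)&(abs(p2[:,1]+345)<120)&(p2[:,2]>15)&(p2[:,2]<30)]
print('tray',len(c),cv2.minAreaRect(c[:,:2].astype(np.float32)))
E
```

```text
cover [[486.1, 51.7], [518.4, -113.4], [460.7, -124.5], [426.9, 39.3]] c [473.  -36.7]
((472.5643005371094, -36.64093780517578), (60.420162200927734, 168.18710327148438), 11.072588920593262)
valve [[689.6, 66.8], [713.2, -39.8], [582.8, -66.8], [558.1, 39.8]] c [635.9   0. ]
((635.63232421875, 0.0274505615234375), (135.79611206054688, 109.4068832397461), 11.69603157043457)
559
((474.5471496582031, -35.88880920410156), (57.17456817626953, 170.16062927246094), 11.00940990447998) [476.56088  -37.929527]
((635.3104858398438, 0.8601455688476562), (135.72772216796875, 109.98568725585938), 12.034706115722656)
120 ((559.5411376953125, -14.837501525878906), (26.34870147705078, 43.70928955078125), 13.783853530883789) [556.72076941 -14.40550369  92.56498015] [543.87822024 -35.89181513  67.66910641] [574.74302042   5.87382073 103.40289293]
1325 ((473.65142822265625, -33.827301025390625), (62.59312057495117, 172.68402099609375), 10.57826042175293) [475.6786625  -34.17810823  55.87089711]
valve 2272 ((648.6950073242188, -23.072174072265625), (149.73858642578125, 166.7483367919922), 12.179570198059082)
tray 567 ((459.0845031738281, -343.0545654296875), (242.93931579589844, 137.83349609375), 5.382666110992432)
```

```bash
python3 - <<'E'
from h import *
from scipy.spatial.transform import Rotation as R
st=get_state();M=R.from_rotvec(st['orientation']).as_matrix();print(M.round(3));print(np.degrees(np.arctan2(M[1,2],M[0,2])),st['time_s'])
E
```

```text
[[-0.973 -0.     0.23 ]
 [-0.23   0.001 -0.973]
 [-0.    -1.    -0.001]]
-76.71834004834595 0.2
```

Emit:
{"api": "apply_moves", "payload": {
  "motion": [
    {"delta_pos":[0.0285,0.0436,-0.005],"spin":0.01015},
    {"delta_pos":[0.0285,0.0436,-0.005],"spin":0.01015},
    {"delta_pos":[0.0285,0.0436,-0.005],"spin":0.01015},
    {"delta_pos":[0.0285,0.0436,-0.005],"spin":0.01015},
    {"delta_pos":[0.0285,0.0436,-0.005],"spin":0.01015},
    {"delta_pos":[0.0285,0.0436,-0.005],"spin":0.01015},
    {"delta_pos":[0.0285,0.0436,-0.005],"spin":0.01015},
    {"delta_pos":[0.0285,0.0436,-0.005],"spin":0.01015}
  ],
  "grip": 85,
  "force": 60
}}

```text
time_s: 0.87
tool_pos: [246.5, -384.0, 211.1]
orientation: [-0.698, 1.787, -1.786]
force: [0.7, 0.5, 0.2]
finger_gap: 84.6
```

Emit:
{"api": "apply_moves", "payload": {
  "motion": [
    {"delta_pos":[0.0285,0.0436,-0.005],"spin":0.01015},
    {"delta_pos":[0.0285,0.0436,-0.005],"spin":0.01015},
    {"delta_pos":[0.0285,0.0436,-0.005],"spin":0.01015},
    {"delta_pos":[0.0285,0.0436,-0.005],"spin":0.01015},
    {"delta_pos":[0.0285,0.0436,-0.005],"spin":0.01015},
    {"delta_pos":[0.0285,0.0436,-0.005],"spin":0.01015},
    {"delta_pos":[0.0285,0.0436,-0.005],"spin":0.01015},
    {"delta_pos":[0.0285,0.0436,-0.005],"spin":0.01015}
  ]
}}

```text
time_s: 1.53
tool_pos: [360.5, -209.6, 191.2]
orientation: [-1.043, 1.438, -1.438]
force: [-0.1, -0.9, 0.7]
finger_gap: 85.2
```

Emit:
{"api": "apply_moves", "payload": {
  "motion": [
    {"delta_pos":[0.0285,0.0436,-0.005],"spin":0.01015},
    {"delta_pos":[0.0285,0.0436,-0.005],"spin":0.01015},
    {"delta_pos":[0.0285,0.0436,-0.005],"spin":0.01015},
    {"delta_pos":[0.0285,0.0436,-0.005],"spin":0.01015},
    {"delta_pos":[0.0285,0.0436,-0.005],"spin":0.01015},
    {"delta_pos":[0.0285,0.0436,-0.005],"spin":0.01015},
    {"delta_pos":[0.0285,0.0436,-0.005],"spin":0.01015},
    {"delta_pos":[0.0285,0.0436,-0.005],"spin":0.01015}
  ]
}}

```text
time_s: 2.2
tool_pos: [474.5, -35.1, 171.1]
orientation: [-1.295, 1.064, -1.064]
force: [-0.8, -0.8, -0.1]
finger_gap: 85.1
```

```bash
cat > st.py <<'E'
from h import *
from scipy.spatial.transform import Rotation as R
st=get_state();M=R.from_rotvec(st['orientation']).as_matrix()
print(st['time_s'],st['tool_pos'].round(2),'yaw',np.degrees(np.arctan2(M[1,2],M[0,2])).round(2),'down',M[2,1].round(4),'F',st['force'].round(1),'M',st['moment'].round(2),'gap',round(st['finger_gap'],1),'j',st['joint_pos'].round(2))
E
python3 st.py; python3 - <<'E'
from h import *
s=snapshot('scene');cv2.imwrite('pics/s1.png',cv2.resize(s['image'][100:300,160:440],None,fx=2.8,fy=2.8,interpolation=cv2.INTER_CUBIC))
E
```

```text
2.2 [474.54 -35.1  171.1 ] yaw 11.17 down -1.0 F [-0.8 -0.8 -0.1] M [-0.05 -0.02 -0.04] gap 85.1 j [-0.24 -0.03  1.75 -0.    1.42 -0.43]
```

View pics/s1.png

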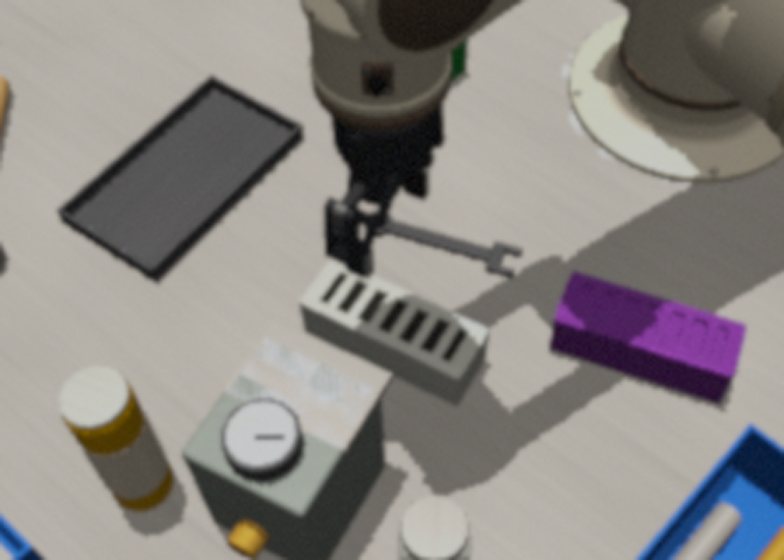

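Emit:
{"api": "apply_moves", "payload": {
  "motion": [
    {"delta_pos":[0,0,-0.02],"spin":0},
    {"delta_pos":[0,0,-0.02],"spin":0},
    {"delta_pos":[0,0,-0.02],"spin":0},
    {"delta_pos":[0,0,-0.02],"spin":0},
    {"delta_pos":[0,0,-0.02],"spin":0},
    {"delta_pos":[0,0,-0.02],"spin":0},
    {"delta_pos":[0,0,-0.02],"spin":0},
    {"delta_pos":[0,0,-0.02],"spin":0}
  ]
}}

```text
time_s: 2.92
tool_pos: [473.9, -36.6, 90.2]
orientation: [-1.294, 1.068, -1.067]
force: [-0.0, 1.1, 0.4]
finger_gap: 85.1
```

Emit:
{"api": "apply_moves", "payload": {
  "motion": [
    {"delta_pos":[0,0,-0.02],"spin":0},
    {"delta_pos":[0,0,-0.02],"spin":0},
    {"delta_pos":[0,0,-0.02],"spin":0},
    {"delta_pos":[0,0,-0.02],"spin":0},
    {"delta_pos":[0,0,-0.02],"spin":0},
    {"delta_pos":[0,0,-0.02],"spin":0},
    {"delta_pos":[0,0,-0.016],"spin":0},
    {"delta_pos":[0,0,0],"spin":0}
  ]
}}

```text
time_s: 3.58
tool_pos: [473.3, -36.2, 21.5]
orientation: [-1.295, 1.069, -1.065]
force: [-0.0, 1.0, -1.5]
finger_gap: 85.1
```

Emit:
{"api": "apply_moves", "payload": {
  "motion": [
    {"delta_pos":[0,0,0],"spin":0},
    {"delta_pos":[0,0,0],"spin":0},
    {"delta_pos":[0,0,0],"spin":0},
    {"delta_pos":[0,0,0],"spin":0},
    {"delta_pos":[0,0,0],"spin":0},
    {"delta_pos":[0,0,0],"spin":0},
    {"delta_pos":[0,0,0],"spin":0},
    {"delta_pos":[0,0,0],"spin":0}
  ],
  "grip": 40,
  "force": 60
}}

```text
time_s: 4.25
tool_pos: [474.5, -36.5, 24.1]
orientation: [-1.293, 1.066, -1.068]
force: [-1.4, 0.5, 6.6]
finger_gap: 59.0
```

```bash
python3 st.py
```

```text
4.25 [474.5  -36.5   24.06] yaw 10.98 down -1.0 F [-1.4  0.5  6.6] M [0.09 0.48 0.  ] gap 59.0 j [-0.24  0.12  1.92 -0.    1.1  -0.43]
```

Emit:
{"api": "apply_moves", "payload": {
  "motion": [
    {"delta_pos":[0,0,0.015],"spin":0},
    {"delta_pos":[0,0,0.03],"spin":0},
    {"delta_pos":[0,0,0.035],"spin":0},
    {"delta_pos":[0,0,0.035],"spin":0},
    {"delta_pos":[0,0,0.035],"spin":0},
    {"delta_pos":[0,0,0.035],"spin":0},
    {"delta_pos":[0,0,0.035],"spin":0},
    {"delta_pos":[0,0,0.03],"spin":0}
  ],
  "force": 80
}}

```text
time_s: 4.92
tool_pos: [474.0, -36.4, 149.9]
orientation: [-1.294, 1.066, -1.067]
force: [-0.1, -0.3, -5.0]
finger_gap: 58.7
```

Emit:
{"api": "apply_moves", "payload": {
  "motion": [
    {"delta_pos":[-0.0013,-0.0257,0],"spin":-0.005},
    {"delta_pos":[-0.0013,-0.0257,0],"spin":-0.01},
    {"delta_pos":[-0.0013,-0.0257,0],"spin":-0.0114},
    {"delta_pos":[-0.0013,-0.0257,0],"spin":-0.0114},
    {"delta_pos":[-0.0013,-0.0257,0],"spin":-0.0114},
    {"delta_pos":[-0.0013,-0.0257,0],"spin":-0.0114},
    {"delta_pos":[-0.0013,-0.0257,0],"spin":-0.0114},
    {"delta_pos":[-0.0013,-0.0257,0],"spin":-0.0114}
  ]
}}

```text
time_s: 5.58
tool_pos: [468.6, -139.7, 148.6]
orientation: [-1.031, 1.452, -1.452]
force: [-0.0, 0.3, -4.4]
finger_gap: 58.8
```

Emit:
{"api": "apply_moves", "payload": {
  "motion": [
    {"delta_pos":[-0.0013,-0.0257,0],"spin":-0.0114},
    {"delta_pos":[-0.0013,-0.0257,0],"spin":-0.0114},
    {"delta_pos":[-0.0013,-0.0257,0],"spin":-0.0114},
    {"delta_pos":[-0.0013,-0.0257,0],"spin":-0.0114},
    {"delta_pos":[-0.0013,-0.0257,0],"spin":-0.0114},
    {"delta_pos":[-0.0013,-0.0257,0],"spin":-0.0114},
    {"delta_pos":[-0.0013,-0.0257,0],"spin":-0.0114},
    {"delta_pos":[-0.0013,-0.0257,0],"spin":-0.0114}
  ]
}}

```text
time_s: 6.25
tool_pos: [463.4, -242.5, 148.6]
orientation: [-0.632, 1.84, -1.84]
force: [-0.3, 0.6, -4.2]
finger_gap: 58.7
```

Emit:
{"api": "apply_moves", "payload": {
  "motion": [
    {"delta_pos":[-0.0013,-0.0257,0],"spin":-0.0114},
    {"delta_pos":[-0.0013,-0.0257,0],"spin":-0.0114},
    {"delta_pos":[-0.0013,-0.0257,0],"spin":-0.0114},
    {"delta_pos":[-0.0013,-0.0257,0],"spin":-0.0114},
    {"delta_pos":[-0.0013,-0.0257,0],"spin":-0.0114},
    {"delta_pos":[-0.0013,-0.0257,0],"spin":-0.0114},
    {"delta_pos":[-0.0013,-0.0257,0],"spin":-0.0114},
    {"delta_pos":[-0.0013,-0.0257,0],"spin":-0.0114}
  ]
}}

```text
time_s: 6.92
tool_pos: [458.2, -345.2, 148.6]
orientation: [-0.097, 2.176, -2.176]
force: [0.7, -0.4, -4.0]
finger_gap: 58.8
```

```bash
python3 st.py; python3 - <<'E'
from h import *
s=snapshot('scene');cv2.imwrite('pics/s2.png',cv2.resize(s['image'][60:310,140:440],None,fx=2.4,fy=2.4,interpolation=cv2.INTER_CUBIC))
s=snapshot('top');cv2.imwrite('pics/t2.png',cv2.resize(s['image'][80:280,250:500],None,fx=3,fy=3,interpolation=cv2.INTER_CUBIC))
E
```

```text
6.9167 [ 458.23 -345.25  148.57] yaw -84.91 down -1.0 F [ 0.7 -0.4 -4. ] M [-0.07 -0.04 -0.02] gap 58.8 j [-0.78  0.19  1.56  0.    1.39  0.7 ]
```

View pics/s2.png

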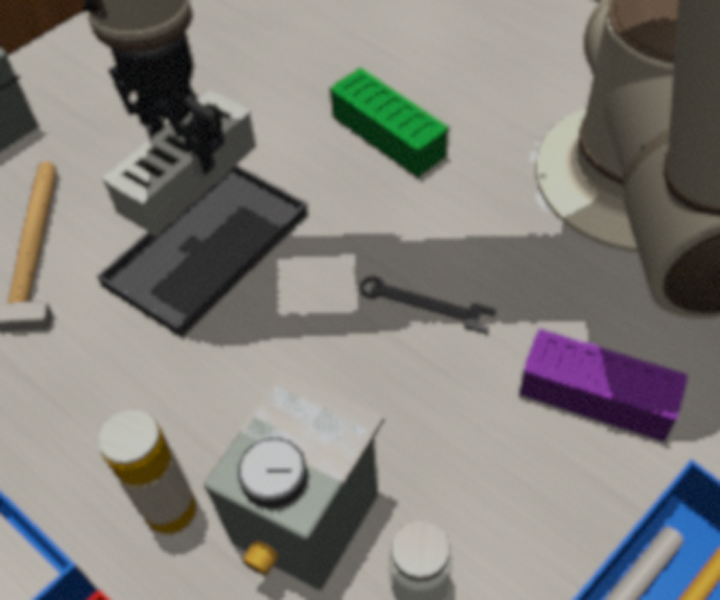

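View pics/t2.png

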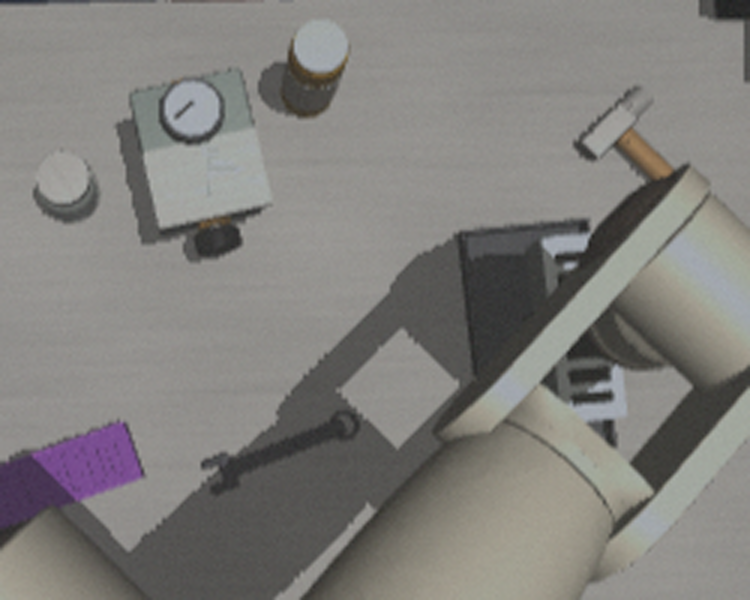

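Emit:
{"api": "apply_moves", "payload": {
  "motion": [
    {"delta_pos":[0.002,0.001,-0.0245],"spin":0.001},
    {"delta_pos":[0,0,-0.0245],"spin":0},
    {"delta_pos":[0,0,-0.0245],"spin":0},
    {"delta_pos":[0,0,-0.0245],"spin":0},
    {"delta_pos":[0,0,-0.0245],"spin":0},
    {"delta_pos":[0,0,-0.0245],"spin":0},
    {"delta_pos":[0,0,-0.0245],"spin":0},
    {"delta_pos":[0,0,-0.0245],"spin":0}
  ]
}}

```text
time_s: 7.68
tool_pos: [459.4, -344.2, 48.9]
orientation: [-0.107, 2.171, -2.17]
force: [-0.7, -0.2, -4.6]
finger_gap: 58.5
```

Emit:
{"api": "apply_moves", "payload": {
  "motion": [
    {"delta_pos":[0,0,-0.007],"spin":0},
    {"delta_pos":[0,0,-0.007],"spin":0},
    {"delta_pos":[0,0,-0.007],"spin":0},
    {"delta_pos":[0,0,-0.006],"spin":0},
    {"delta_pos":[0,0,-0.005],"spin":0},
    {"delta_pos":[0,0,-0.004],"spin":0},
    {"delta_pos":[0,0,-0.003],"spin":0},
    {"delta_pos":[0,0,-0.002],"spin":0}
  ]
}}

```text
time_s: 8.35
tool_pos: [459.5, -344.3, 29.7]
orientation: [-0.107, 2.171, -2.171]
force: [0.9, 0.0, -4.6]
finger_gap: 58.4
```

```bash
python3 st.py
```

```text
8.35 [ 459.49 -344.35   29.74] yaw -84.35 down -1.0 F [ 0.9  0.  -4.6] M [0.06 0.03 0.02] gap 58.4 j [-0.78  0.3   1.69  0.    1.16  0.69]
```

Emit:
{"api": "apply_moves", "payload": {
  "motion": [
    {"delta_pos":[0,0,-0.001],"spin":0},
    {"delta_pos":[0,0,-0.001],"spin":0},
    {"delta_pos":[0,0,-0.001],"spin":0},
    {"delta_pos":[0,0,-0.001],"spin":0},
    {"delta_pos":[0,0,-0.001],"spin":0},
    {"delta_pos":[0,0,0],"spin":0},
    {"delta_pos":[0,0,0],"spin":0},
    {"delta_pos":[0,0,0],"spin":0}
  ]
}}

```text
time_s: 9.02
tool_pos: [459.5, -344.4, 28.2]
orientation: [-0.107, 2.17, -2.171]
force: [-4.9, 4.3, 9.1]
finger_gap: 58.7
```

Emit:
{"api": "apply_moves", "payload": {
  "motion": [
    {"delta_pos":[0,0,0],"spin":0},
    {"delta_pos":[0,0,0],"spin":0},
    {"delta_pos":[0,0,0],"spin":0},
    {"delta_pos":[0,0,0],"spin":0},
    {"delta_pos":[0,0,0],"spin":0},
    {"delta_pos":[0,0,0],"spin":0},
    {"delta_pos":[0,0,0],"spin":0},
    {"delta_pos":[0,0,0],"spin":0}
  ],
  "grip": 78
}}

```text
time_s: 9.68
tool_pos: [459.5, -344.3, 27.2]
orientation: [-0.107, 2.171, -2.171]
force: [0.9, -0.4, -0.4]
finger_gap: 78.0
```

Emit:
{"api": "apply_moves", "payload": {
  "motion": [
    {"delta_pos":[0,0,0.01],"spin":0},
    {"delta_pos":[0,0,0.02],"spin":0},
    {"delta_pos":[0,0,0.04],"spin":0},
    {"delta_pos":[0,0,0.05],"spin":0},
    {"delta_pos":[0,0,0.06],"spin":0},
    {"delta_pos":[0,0,0.06],"spin":0},
    {"delta_pos":[0,0,0.06],"spin":0},
    {"delta_pos":[0,0,0.04],"spin":0}
  ]
}}

```text
time_s: 10.35
tool_pos: [459.7, -344.5, 201.5]
orientation: [-0.104, 2.167, -2.172]
force: [0.1, 0.2, 0.6]
finger_gap: 77.8
```

```bash
python3 st.py; python3 - <<'E'
from h import *
s=snapshot('scene');cv2.imwrite('pics/s3.png',cv2.resize(s['image'][60:310,140:440],None,fx=2.4,fy=2.4,interpolation=cv2.INTER_CUBIC))
E
```

```text
10.35 [ 459.74 -344.54  201.53] yaw -84.35 down -1.0 F [0.1 0.2 0.6] M [0.01 0.02 0.02] gap 77.8 j [-0.78  0.16  1.49  0.    1.49  0.69]
```

View pics/s3.png

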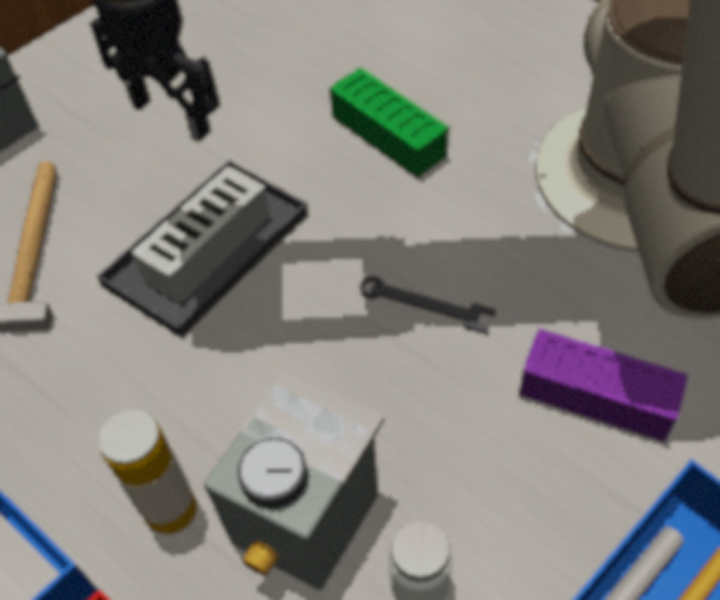

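Emit:
{"api": "apply_moves", "payload": {
  "motion": [
    {"delta_pos":[0.0115,0.041,0],"spin":0.0011},
    {"delta_pos":[0.0115,0.041,0],"spin":0.0011},
    {"delta_pos":[0.0115,0.041,0],"spin":0.0011},
    {"delta_pos":[0.0115,0.041,0],"spin":0.0011},
    {"delta_pos":[0.0115,0.041,0],"spin":0.0011},
    {"delta_pos":[0.0115,0.041,0],"spin":0.0011},
    {"delta_pos":[0.0115,0.041,0],"spin":0.0011},
    {"delta_pos":[0.0115,0.041,0],"spin":0.0011}
  ],
  "grip": 62,
  "force": 40
}}

```text
time_s: 11.07
tool_pos: [505.6, -179.2, 198.1]
orientation: [-0.165, 2.141, -2.141]
force: [0.8, 0.4, -1.3]
finger_gap: 62.2
```

Emit:
{"api": "apply_moves", "payload": {
  "motion": [
    {"delta_pos":[0.0115,0.041,0],"spin":0.0011},
    {"delta_pos":[0.0115,0.041,0],"spin":0.0011},
    {"delta_pos":[0.0115,0.041,0],"spin":0.0011},
    {"delta_pos":[0.0115,0.041,0],"spin":0.0011},
    {"delta_pos":[0.0115,0.041,0],"spin":0.0011},
    {"delta_pos":[0.0115,0.041,0],"spin":0.0011},
    {"delta_pos":[0.0115,0.041,0],"spin":0.0011},
    {"delta_pos":[0.0115,0.0395,0],"spin":0.0011}
  ]
}}

```text
time_s: 11.73
tool_pos: [551.6, -15.9, 198.1]
orientation: [-0.221, 2.111, -2.111]
force: [-0.2, -0.0, -0.1]
finger_gap: 61.9
```

```bash
python3 st.py; python3 - <<'E'
from h import *
s=snapshot('scene');cv2.imwrite('pics/s4.png',cv2.resize(s['image'][60:310,140:440],None,fx=2.4,fy=2.4,interpolation=cv2.INTER_CUBIC))
s=snapshot('top');cv2.imwrite('pics/t4.png',cv2.resize(s['image'][60:280,250:500],None,fx=2.7,fy=2.7,interpolation=cv2.INTER_CUBIC))
p2=cloud(s)[85:172,275:345].reshape(-1,3)
p=cloud(s);q=p[145:240,390:465].reshape(-1,3);q=q[(q[:,2]>48)&(q[:,2]<70)];print('cover',cv2.minAreaRect(q[:,:2].astype(np.float32)),np.median(q,0))
E
```

```text
11.7333 [551.56 -15.87 198.09] yaw -77.99 down -1.0 F [-0.2 -0.  -0.1] M [0.   0.06 0.02] gap 61.9 j [-0.17  0.12  1.54  0.    1.48  1.19]
cover ((459.0162353515625, -344.63623046875), (170.88693237304688, 62.726009368896484), 5.752391338348389) [ 459.01634446 -344.0099096    58.91623192]
```

View pics/s4.png

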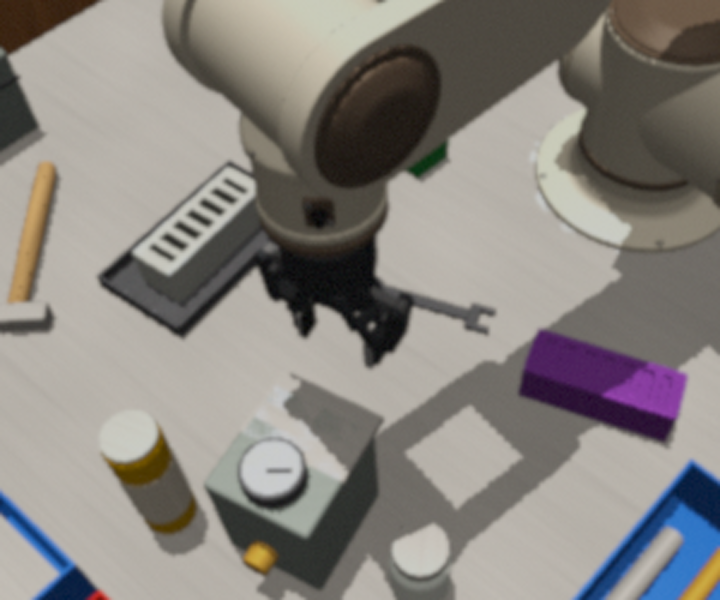

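View pics/t4.png

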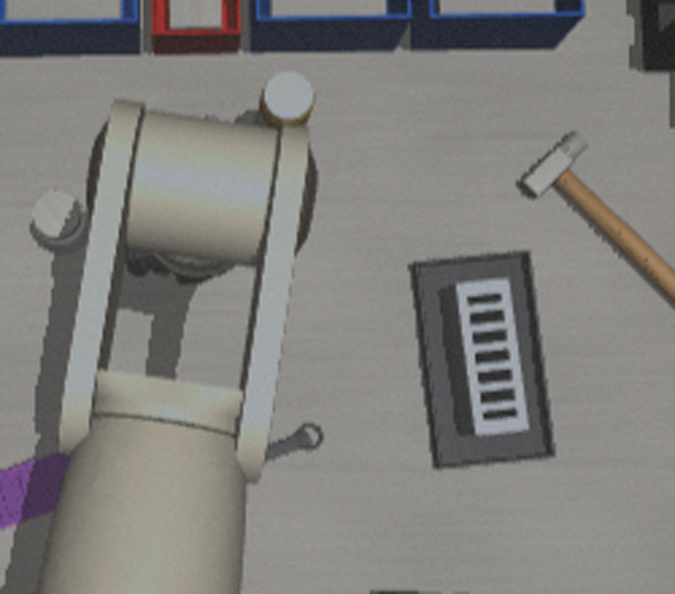

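Emit:
{"api": "apply_moves", "payload": {
  "motion": [
    {"delta_pos":[0,-0.0026,-0.0245],"spin":0},
    {"delta_pos":[0,0,-0.0245],"spin":0},
    {"delta_pos":[0,0,-0.0245],"spin":0},
    {"delta_pos":[0,0,-0.0245],"spin":0},
    {"delta_pos":[0,0,-0.0245],"spin":0},
    {"delta_pos":[0,0,-0.0245],"spin":0},
    {"delta_pos":[0,0,-0.0245],"spin":0},
    {"delta_pos":[0,0,-0.0245],"spin":0}
  ]
}}

```text
time_s: 12.5
tool_pos: [551.4, -18.5, 97.9]
orientation: [-0.222, 2.112, -2.111]
force: [-0.6, 0.3, -1.1]
finger_gap: 61.9
```

Emit:
{"api": "apply_moves", "payload": {
  "motion": [
    {"delta_pos":[0,0,-0.005],"spin":0},
    {"delta_pos":[0,0,-0.005],"spin":0},
    {"delta_pos":[0,0,-0.005],"spin":0},
    {"delta_pos":[0,0,-0.005],"spin":0},
    {"delta_pos":[0,0,-0.005],"spin":0},
    {"delta_pos":[0,0,-0.004],"spin":0},
    {"delta_pos":[0,0,-0.003],"spin":0},
    {"delta_pos":[0,0,0],"spin":0}
  ]
}}

```text
time_s: 13.17
tool_pos: [551.4, -18.3, 83.1]
orientation: [-0.222, 2.111, -2.111]
force: [-0.4, -0.4, -0.8]
finger_gap: 62.0
```

```bash
python3 st.py; python3 - <<'E'
from h import *
s=snapshot('scene');cv2.imwrite('pics/s5.png',cv2.resize(s['image'][150:290,200:380],None,fx=4,fy=4,interpolation=cv2.INTER_CUBIC))
E
```

```text
13.1667 [551.37 -18.33  83.06] yaw -78.01 down -1.0 F [-0.4 -0.4 -0.8] M [ 0.01 -0.01 -0.02] gap 62.0 j [-0.17  0.2   1.69  0.    1.25  1.19]
```

View pics/s5.png

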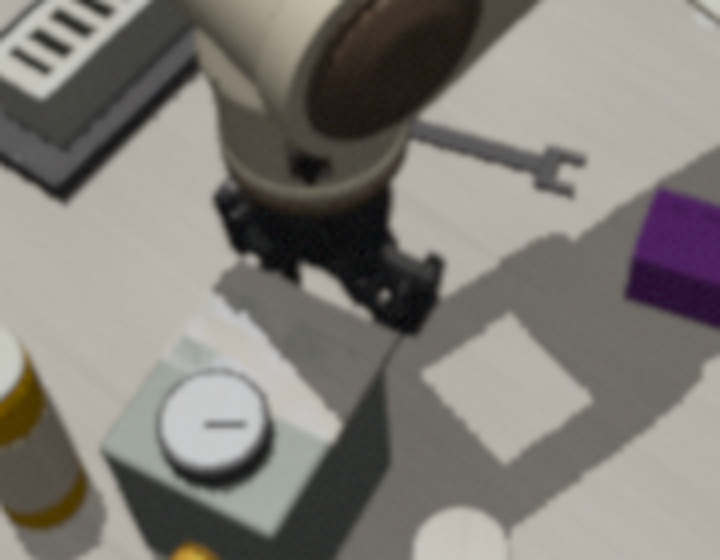

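Emit:
{"api": "apply_moves", "payload": {
  "motion": [
    {"delta_pos":[0,0,-0.0015],"spin":0},
    {"delta_pos":[0,0,-0.0015],"spin":0},
    {"delta_pos":[0,0,-0.0015],"spin":0},
    {"delta_pos":[0,0,-0.0015],"spin":0},
    {"delta_pos":[0,0,-0.0015],"spin":0},
    {"delta_pos":[0,0,0],"spin":0},
    {"delta_pos":[0,0,0],"spin":0},
    {"delta_pos":[0,0,0],"spin":0}
  ]
}}

```text
time_s: 13.88
tool_pos: [551.5, -18.4, 79.5]
orientation: [-0.222, 2.111, -2.111]
force: [0.3, 0.1, -0.6]
finger_gap: 62.0
```

Emit:
{"api": "apply_moves", "payload": {
  "motion": [
    {"delta_pos":[0,0,0],"spin":0},
    {"delta_pos":[0,0,0],"spin":0},
    {"delta_pos":[0,0,0],"spin":0},
    {"delta_pos":[0,0,0],"spin":0},
    {"delta_pos":[0,0,0],"spin":0},
    {"delta_pos":[0,0,0],"spin":0},
    {"delta_pos":[0,0,0],"spin":0},
    {"delta_pos":[0,0,0],"spin":0}
  ],
  "grip": 30,
  "force": 40
}}

```text
time_s: 14.55
tool_pos: [551.4, -17.4, 80.1]
orientation: [-0.222, 2.113, -2.109]
force: [-4.8, 7.5, 9.7]
finger_gap: 40.5
```

```bash
python3 st.py
```

```text
14.55 [551.36 -17.44  80.11] yaw -78.0 down -1.0 F [-4.8  7.5  9.7] M [1.65 0.92 0.02] gap 40.5 j [-0.17  0.2   1.69  0.    1.25  1.19]
```

Emit:
{"api": "apply_moves", "payload": {
  "motion": [
    {"delta_pos":[0,0,0],"spin":0},
    {"delta_pos":[-0.0039,-0.0008,0],"spin":0},
    {"delta_pos":[-0.0039,-0.0008,0],"spin":0},
    {"delta_pos":[-0.0039,-0.0008,0],"spin":0},
    {"delta_pos":[-0.0039,-0.0008,0],"spin":0},
    {"delta_pos":[-0.0039,-0.0008,0],"spin":0},
    {"delta_pos":[-0.0039,-0.0008,0],"spin":0},
    {"delta_pos":[-0.0039,-0.0008,0],"spin":0}
  ],
  "force": 55
}}

```text
time_s: 15.22
tool_pos: [538.4, -20.2, 80.3]
orientation: [-0.22, 2.112, -2.109]
force: [0.0, 8.8, 10.2]
finger_gap: 39.0
```

```bash
python3 st.py;python3 - <<'E'
from h import *
s=snapshot('scene');cv2.imwrite('pics/s6.png',cv2.resize(s['image'][150:290,200:380],None,fx=4,fy=4,interpolation=cv2.INTER_CUBIC))
E
```

```text
15.2167 [538.39 -20.22  80.32] yaw -78.0 down -1.0 F [ 0.   8.8 10.2] M [1.76 0.   0.03] gap 39.0 j [-0.18  0.17  1.73  0.    1.24  1.18]
```

View pics/s6.png

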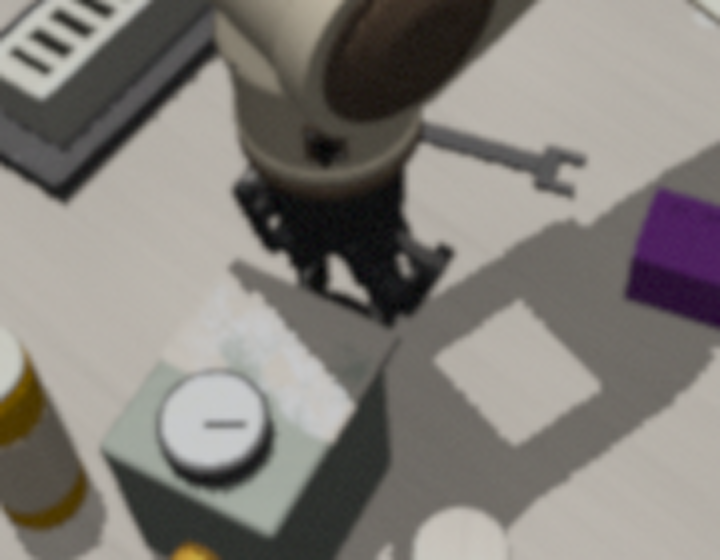

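Emit:
{"api": "apply_moves", "payload": {
  "motion": [
    {"delta_pos":[-0.0039,-0.0008,0],"spin":0},
    {"delta_pos":[-0.0039,-0.0008,0],"spin":0},
    {"delta_pos":[-0.0039,-0.0008,0],"spin":0},
    {"delta_pos":[-0.0039,-0.0008,0],"spin":0},
    {"delta_pos":[-0.0039,-0.0008,0],"spin":0},
    {"delta_pos":[-0.0039,-0.0008,0],"spin":0},
    {"delta_pos":[-0.0039,-0.0008,0],"spin":0},
    {"delta_pos":[0,0,0],"spin":0}
  ]
}}

```text
time_s: 15.93
tool_pos: [524.3, -23.2, 80.3]
orientation: [-0.22, 2.112, -2.109]
force: [-3.1, 8.2, 9.7]
finger_gap: 39.3
```

```bash
python3 st.py
```

```text
15.9333 [524.29 -23.2   80.29] yaw -78.0 down -1.0 F [-3.1  8.2  9.7] M [1.55 0.53 0.05] gap 39.3 j [-0.19  0.15  1.76  0.    1.24  1.17]
```

Emit:
{"api": "apply_moves", "payload": {
  "motion": [
    {"delta_pos":[-0.0078,-0.0017,0],"spin":0},
    {"delta_pos":[-0.0078,-0.0017,0],"spin":0},
    {"delta_pos":[-0.0078,-0.0017,0],"spin":0},
    {"delta_pos":[-0.0078,-0.0017,0],"spin":0},
    {"delta_pos":[-0.0059,-0.0013,0],"spin":0},
    {"delta_pos":[-0.0059,-0.0012,0],"spin":0},
    {"delta_pos":[-0.0059,-0.0012,0],"spin":0},
    {"delta_pos":[-0.0039,-0.0008,0],"spin":0}
  ]
}}

```text
time_s: 16.6
tool_pos: [498.4, -28.8, 80.3]
orientation: [-0.219, 2.111, -2.109]
force: [2.7, 9.0, 7.8]
finger_gap: 39.3
```

```bash
python3 st.py
```

```text
16.6 [498.39 -28.76  80.32] yaw -78.01 down -1.0 F [2.7 9.  7.8] M [ 1.85 -0.49  0.11] gap 39.3 j [-0.21  0.1   1.82  0.    1.23  1.15]
```

Emit:
{"api": "apply_moves", "payload": {
  "motion": [
    {"delta_pos":[-0.002,-0.0004,0],"spin":0},
    {"delta_pos":[-0.002,-0.0004,0],"spin":0},
    {"delta_pos":[-0.002,-0.0004,0],"spin":0},
    {"delta_pos":[-0.002,-0.0004,0],"spin":0},
    {"delta_pos":[-0.002,-0.0004,0],"spin":0},
    {"delta_pos":[0,0,0],"spin":0},
    {"delta_pos":[0,0,0],"spin":0},
    {"delta_pos":[0,0,0],"spin":0}
  ]
}}

```text
time_s: 17.27
tool_pos: [493.0, -29.9, 80.2]
orientation: [-0.221, 2.112, -2.109]
force: [-3.2, 7.1, 10.8]
finger_gap: 39.0
```

```bash
python3 st.py;python3 - <<'E'
from h import *
s=snapshot('scene');cv2.imwrite('pics/s7.png',cv2.resize(s['image'][150:290,200:380],None,fx=4,fy=4,interpolation=cv2.INTER_CUBIC))
s=snapshot('top');cv2.imwrite('pics/t7.png',cv2.resize(s['image'][80:230,250:410],None,fx=4,fy=4,interpolation=cv2.INTER_CUBIC))
E
```

```text
17.2667 [492.96 -29.89  80.23] yaw -78.01 down -1.0 F [-3.2  7.1 10.8] M [1.53 0.55 0.1 ] gap 39.0 j [-0.22  0.09  1.83  0.    1.23  1.14]
```

View pics/s7.png

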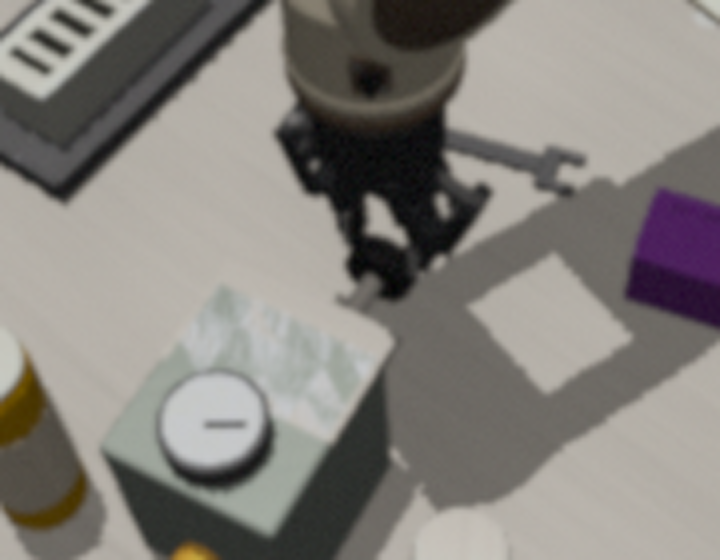

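View pics/t7.png

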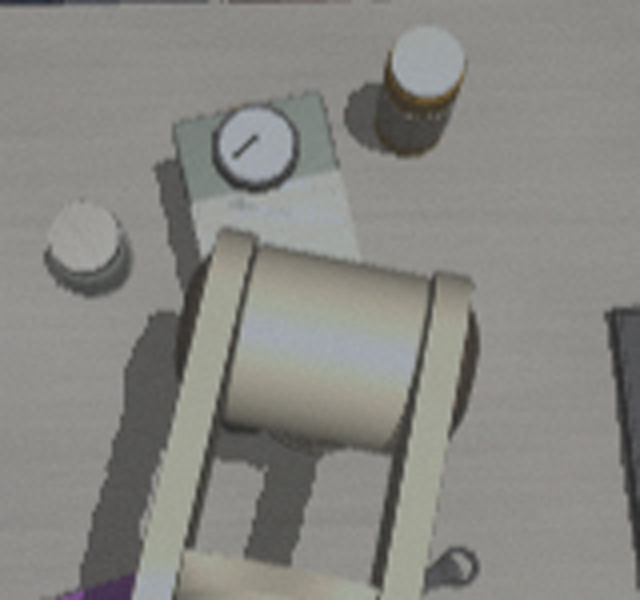

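Emit:
{"api": "apply_moves", "payload": {
  "motion": [
    {"delta_pos":[0,0,0],"spin":0},
    {"delta_pos":[0,0,0],"spin":0},
    {"delta_pos":[0,0,0],"spin":0},
    {"delta_pos":[0,0,0],"spin":0},
    {"delta_pos":[0,0,0],"spin":0},
    {"delta_pos":[0,0,0],"spin":0},
    {"delta_pos":[0,0,0],"spin":0},
    {"delta_pos":[0,0,0],"spin":0}
  ],
  "grip": 66
}}

```text
time_s: 18.03
tool_pos: [492.8, -30.6, 79.5]
orientation: [-0.222, 2.111, -2.111]
force: [0.3, -0.6, -0.1]
finger_gap: 66.1
```

```bash
python3 st.py;python3 - <<'E'
from h import *
s=snapshot('scene');cv2.imwrite('pics/s8.png',cv2.resize(s['image'][170:270,230:350],None,fx=6,fy=6,interpolation=cv2.INTER_CUBIC))
p=cloud(s);b=p.reshape(-1,3)
a=np.radians(12);x=np.array([np.cos(a),np.sin(a)]);y=np.array([-x[1],x[0]])
r=b[:,:2]-[642.8,2.1];X=r@x;Y=r@y
k=(b[:,2]>60)&(b[:,2]<100)&(abs(Y)<17)&(X>-175)&(X<-62)
h=np.histogram(X[k],bins=np.arange(-175,-60,5));print(list(zip(h[1],h[0])))
print('max z per X bin',[(i,b[k&(X>i)&(X<i+5),2].max().round(0)) for i in range(-175,-62,5) if (k&(X>i)&(X<i+5)).any()])
E
```

```text
18.0333 [492.75 -30.6   79.48] yaw -78.02 down -1.0 F [ 0.3 -0.6 -0.1] M [-0.05  0.02 -0.02] gap 66.1 j [-0.22  0.09  1.83  0.    1.23  1.14]
[(np.int64(-175), np.int64(0)), (np.int64(-170), np.int64(0)), (np.int64(-165), np.int64(0)), (np.int64(-160), np.int64(5)), (np.int64(-155), np.int64(19)), (np.int64(-150), np.int64(20)), (np.int64(-145), np.int64(18)), (np.int64(-140), np.int64(56)), (np.int64(-135), np.int64(38)), (np.int64(-130), np.int64(12)), (np.int64(-125), np.int64(9)), (np.int64(-120), np.int64(9)), (np.int64(-115), np.int64(12)), (np.int64(-110), np.int64(5)), (np.int64(-105), np.int64(0)), (np.int64(-100), np.int64(0)), (np.int64(-95), np.int64(0)), (np.int64(-90), np.int64(0)), (np.int64(-85), np.int64(0)), (np.int64(-80), np.int64(0)), (np.int64(-75), np.int64(0)), (np.int64(-70), np.int64(0))]
max z per X bin [(-160, np.float64(98.0)), (-155, np.float64(100.0)), (-150, np.float64(99.0)), (-145, np.float64(100.0)), (-140, np.float64(100.0)), (-135, np.float64(96.0)), (-130, np.float64(84.0)), (-125, np.float64(85.0)), (-120, np.float64(86.0)), (-115, np.float64(86.0)), (-110, np.float64(86.0))]
```

View pics/s8.png

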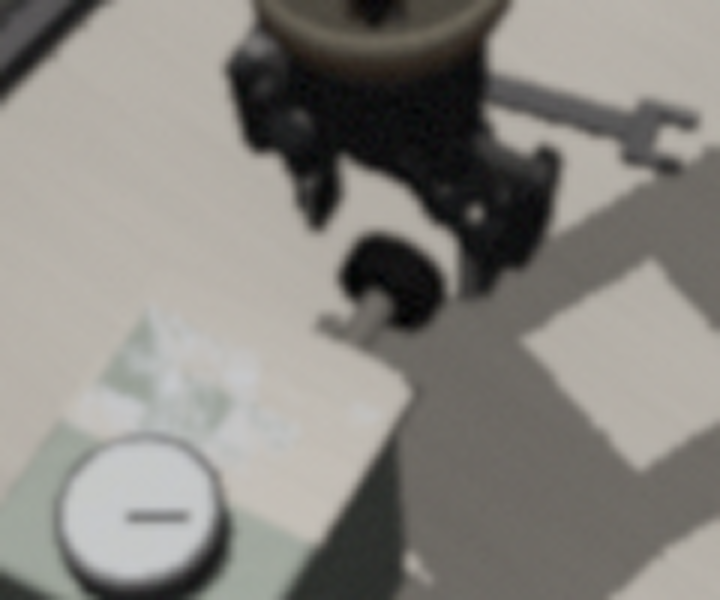

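The knob disc spans −158 to −136 mm in the valve frame, as expected when fully out (centre −147), and the grip is released. I'll wait out the hold.

Emit:
{"api": "apply_moves", "payload": {
  "motion": [
    {"delta_pos":[0,0,0],"spin":0},
    {"delta_pos":[0,0,0],"spin":0},
    {"delta_pos":[0,0,0],"spin":0},
    {"delta_pos":[0,0,0],"spin":0},
    {"delta_pos":[0,0,0],"spin":0},
    {"delta_pos":[0,0,0],"spin":0},
    {"delta_pos":[0,0,0],"spin":0},
    {"delta_pos":[0,0,0],"spin":0}
  ]
}}

```text
time_s: 18.75
tool_pos: [492.8, -30.6, 79.5]
orientation: [-0.222, 2.111, -2.111]
force: [-0.6, 0.8, 0.3]
finger_gap: 65.6
```

Emit:
{"api": "apply_moves", "payload": {
  "motion": [
    {"delta_pos":[0,0,0],"spin":0},
    {"delta_pos":[0,0,0],"spin":0},
    {"delta_pos":[0,0,0],"spin":0},
    {"delta_pos":[0,0,0],"spin":0},
    {"delta_pos":[0,0,0],"spin":0},
    {"delta_pos":[0,0,0],"spin":0},
    {"delta_pos":[0,0,0],"spin":0},
    {"delta_pos":[0,0,0],"spin":0}
  ]
}}

```text
time_s: 19.42
tool_pos: [492.8, -30.6, 79.5]
orientation: [-0.222, 2.111, -2.111]
force: [0.4, -0.6, -0.1]
finger_gap: 66.0
```

Emit:
{"api": "apply_moves", "payload": {
  "motion": [
    {"delta_pos":[0,0,0],"spin":0},
    {"delta_pos":[0,0,0],"spin":0},
    {"delta_pos":[0,0,0],"spin":0},
    {"delta_pos":[0,0,0],"spin":0},
    {"delta_pos":[0,0,0],"spin":0},
    {"delta_pos":[0,0,0],"spin":0},
    {"delta_pos":[0,0,0],"spin":0},
    {"delta_pos":[0,0,0],"spin":0}
  ]
}}

```text
time_s: 20.08
tool_pos: [492.8, -30.6, 79.5]
orientation: [-0.222, 2.111, -2.111]
force: [0.4, 0.1, 0.3]
finger_gap: 66.3
```

Emit:
{"api": "apply_moves", "payload": {
  "motion": [
    {"delta_pos":[0,0.002,0.001],"spin":0},
    {"delta_pos":[0,0,0],"spin":0},
    {"delta_pos":[0,0,0],"spin":0},
    {"delta_pos":[0,0,0],"spin":0},
    {"delta_pos":[0,0,0],"spin":0},
    {"delta_pos":[0,0,0],"spin":0},
    {"delta_pos":[0,0,0],"spin":0},
    {"delta_pos":[0,0,0],"spin":0}
  ]
}}

```text
time_s: 20.75
tool_pos: [492.8, -29.6, 80.0]
orientation: [-0.222, 2.111, -2.111]
force: [-0.4, 0.9, 0.0]
finger_gap: 66.1
```

Emit:
{"api": "apply_moves", "payload": {
  "motion": [
    {"delta_pos":[0,0,0],"spin":0},
    {"delta_pos":[0,0,0],"spin":0},
    {"delta_pos":[0,0,0],"spin":0},
    {"delta_pos":[0,0,0],"spin":0},
    {"delta_pos":[0,0,0],"spin":0},
    {"delta_pos":[0,0,0],"spin":0},
    {"delta_pos":[0,0,0],"spin":0},
    {"delta_pos":[0,0,0],"spin":0}
  ],
  "grip": 30,
  "force": 50
}}

```text
time_s: 21.42
tool_pos: [493.0, -29.7, 80.5]
orientation: [-0.221, 2.111, -2.111]
force: [-2.8, 0.6, 7.1]
finger_gap: 39.4
```

```bash
python3 st.py
```

```text
21.4167 [492.99 -29.68  80.55] yaw -78.02 down -1.0 F [-2.8  0.6  7.1] M [ 0.07  0.34 -0.02] gap 39.4 j [-0.22  0.09  1.83  0.    1.23  1.15]
```

Emit:
{"api": "apply_moves", "payload": {
  "motion": [
    {"delta_pos":[0.0039,0.0008,0],"spin":0},
    {"delta_pos":[0.0039,0.0008,0],"spin":0},
    {"delta_pos":[0.0039,0.0008,0],"spin":0},
    {"delta_pos":[0.0039,0.0008,0],"spin":0},
    {"delta_pos":[0.0078,0.0017,0],"spin":0},
    {"delta_pos":[0.0078,0.0017,0],"spin":0},
    {"delta_pos":[0.0078,0.0017,0],"spin":0},
    {"delta_pos":[0.0078,0.0017,0],"spin":0}
  ]
}}

```text
time_s: 22.08
tool_pos: [516.6, -24.6, 80.6]
orientation: [-0.221, 2.111, -2.111]
force: [-0.5, 1.0, 7.4]
finger_gap: 39.4
```

Emit:
{"api": "apply_moves", "payload": {
  "motion": [
    {"delta_pos":[0.0078,0.0017,0],"spin":0},
    {"delta_pos":[0.0078,0.0017,0],"spin":0},
    {"delta_pos":[0.0078,0.0017,0],"spin":0},
    {"delta_pos":[0.0078,0.0017,0],"spin":0},
    {"delta_pos":[0.0078,0.0017,0],"spin":0},
    {"delta_pos":[0.0039,0.0008,0],"spin":0},
    {"delta_pos":[0.0039,0.0008,0],"spin":0},
    {"delta_pos":[0.0039,0.0008,0],"spin":0}
  ]
}}

```text
time_s: 22.75
tool_pos: [541.3, -19.3, 80.6]
orientation: [-0.222, 2.111, -2.112]
force: [-8.4, -0.9, 10.9]
finger_gap: 39.2
```

```bash
python3 st.py
```

```text
22.75 [541.29 -19.31  80.56] yaw -78.01 down -1.0 F [-8.4 -0.9 10.9] M [-0.25  1.39  0.02] gap 39.2 j [-0.18  0.18  1.72 -0.    1.24  1.18]
```

Emit:
{"api": "apply_moves", "payload": {
  "motion": [
    {"delta_pos":[0.0025,0.0005,0],"spin":0},
    {"delta_pos":[0.0025,0.0005,0],"spin":0},
    {"delta_pos":[0.0025,0.0005,0],"spin":0},
    {"delta_pos":[0.0025,0.0005,0],"spin":0},
    {"delta_pos":[0.0025,0.0005,0],"spin":0},
    {"delta_pos":[0.0025,0.0005,0],"spin":0},
    {"delta_pos":[0.0025,0.0005,0],"spin":0},
    {"delta_pos":[0,0,0],"spin":0}
  ]
}}

```text
time_s: 23.42
tool_pos: [550.9, -17.3, 80.6]
orientation: [-0.22, 2.111, -2.111]
force: [1.6, 0.5, 5.4]
finger_gap: 39.3
```

```bash
python3 st.py
```

```text
23.4167 [550.87 -17.31  80.62] yaw -78.01 down -1.0 F [1.6 0.5 5.4] M [ 0.23 -0.23 -0.04] gap 39.3 j [-0.17  0.2   1.7   0.    1.25  1.19]
```

Emit:
{"api": "apply_moves", "payload": {
  "motion": [
    {"delta_pos":[0,0,0],"spin":0},
    {"delta_pos":[0,0,0],"spin":0},
    {"delta_pos":[0,0,0],"spin":0},
    {"delta_pos":[0,0,0],"spin":0},
    {"delta_pos":[0,0,0],"spin":0},
    {"delta_pos":[0,0,0],"spin":0},
    {"delta_pos":[0,0,0],"spin":0},
    {"delta_pos":[0,0,0],"spin":0}
  ],
  "grip": 66
}}

```text
time_s: 24.08
tool_pos: [550.3, -17.4, 80.0]
orientation: [-0.222, 2.111, -2.111]
force: [0.2, 0.6, 0.3]
finger_gap: 66.3
```

Emit:
{"api": "apply_moves", "payload": {
  "motion": [
    {"delta_pos":[0,0,0.02],"spin":0},
    {"delta_pos":[0,0,0.03],"spin":0},
    {"delta_pos":[0,0,0.04],"spin":0},
    {"delta_pos":[0,0,0.05],"spin":0},
    {"delta_pos":[0,0,0.05],"spin":0},
    {"delta_pos":[0,0,0.04],"spin":0},
    {"delta_pos":[-0.02,0,0.02],"spin":0},
    {"delta_pos":[-0.04,0,0],"spin":0}
  ]
}}

```text
time_s: 24.75
tool_pos: [521.7, -17.6, 208.1]
orientation: [-0.217, 2.108, -2.11]
force: [0.5, 0.3, -0.3]
finger_gap: 66.2
```

Emit:
{"api": "apply_moves", "payload": {
  "motion": [
    {"delta_pos":[-0.04,-0.02,0],"spin":0},
    {"delta_pos":[-0.04,-0.02,0],"spin":0},
    {"delta_pos":[-0.04,-0.02,0],"spin":0},
    {"delta_pos":[-0.04,-0.02,0],"spin":0},
    {"delta_pos":[-0.04,-0.02,0],"spin":0},
    {"delta_pos":[-0.04,-0.02,0],"spin":0},
    {"delta_pos":[0,-0.02,0],"spin":0},
    {"delta_pos":[0,0,0],"spin":0}
  ]
}}

```text
time_s: 25.42
tool_pos: [400.0, -88.6, 206.0]
orientation: [-0.218, 2.11, -2.112]
force: [1.7, 0.3, -0.3]
finger_gap: 65.8
```

```bash
python3 st.py;python3 - <<'E'
from h import *
s=snapshot('scene');cv2.imwrite('pics/s9.png',cv2.resize(s['image'][60:310,140:440],None,fx=2.4,fy=2.4,interpolation=cv2.INTER_CUBIC))
t=snapshot('top');cv2.imwrite('pics/t9.png',cv2.resize(t['image'][80:240,250:470],None,fx=3.6,fy=3.6,interpolation=cv2.INTER_CUBIC))
a=np.radians(12);x=np.array([np.cos(a),np.sin(a)]);y=np.array([-x[1],x[0]])
for n,b in(('old top',np.load('top0.npy')),('new top',cloud(t)),('old sc',np.load('scene0.npy')),('new sc',cloud(s))):
    b=b.reshape(-1,3);r=b[:,:2]-[642.8,2.1];X=r@x;Y=r@y
    k=(b[:,2]>88)&(b[:,2]<103)&(abs(Y)<17)&(X>-180)&(X<-76);print(n,'knob X',np.percentile(X[k],[3,50,97]).round(1) if k.any() else None)
    v=(b[:,2]>140)&(b[:,2]<158)&(abs(Y)<75)&(X>-90)&(X<75);print('valve',cv2.minAreaRect(b[v][:,:2].astype(np.float32)) if v.any() else None)
    c=(b[:,2]>48)&(b[:,2]<70)&(abs(b[:,0]-459)<115)&(abs(b[:,1]+344)<60)
    print('cover',cv2.minAreaRect(b[c][:,:2].astype(np.float32)) if c.any() else None)
E
```

```text
25.4167 [399.96 -88.63 206.04] yaw -78.1 down -1.0 F [ 1.7  0.3 -0.3] M [ 0.03 -0.07 -0.04] gap 65.8 j [-0.41 -0.19  1.83 -0.    1.51  0.96]
old top knob X [-97.6 -88.3 -76.9]
valve ((635.8556518554688, 0.7938613891601562), (136.60731506347656, 110.41799926757812), 12.021465301513672)
cover None
new top knob X [-98.1 -88.9 -78.6]
valve ((635.7539672851562, 1.1469879150390625), (137.1127166748047, 109.95785522460938), 12.308906555175781)
cover ((458.83721923828125, -343.99163818359375), (170.59149169921875, 62.49101257324219), 5.653902053833008)
old sc knob X None
valve ((635.7144775390625, 2.8931655883789062), (136.4521942138672, 110.95934295654297), 12.4562406539917)
cover None
new sc knob X None
valve ((636.0802001953125, 2.1826705932617188), (136.83753967285156, 111.2684097290039), 12.055434226989746)
cover ((458.1569519042969, -341.7920227050781), (173.80496215820312, 63.6888427734375), 5.18950080871582)
```

View pics/s9.png

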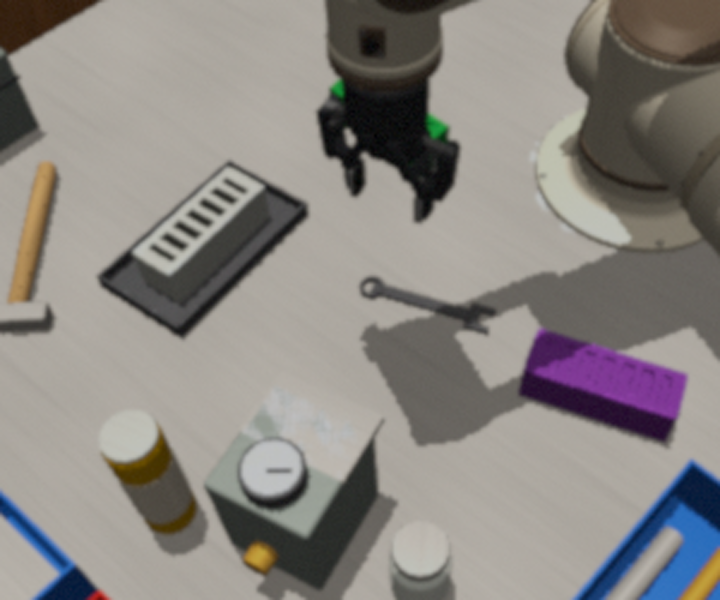

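View pics/t9.png

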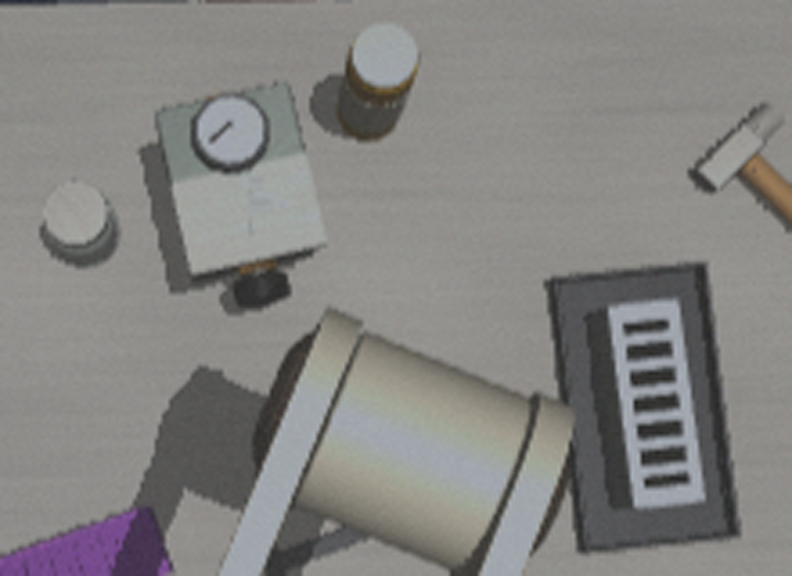

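```bash
python3 -c "
from bench import *
print(close_job())"
```

```text
the job is handed in; nothing more can be done
None
```

I set the cover down in the tray, purged the line, pushed the knob home and handed the job in at about 25.5 s of the 56 s allowed. `close_job` gave no verdict, so the results below are from my own last camera checks.

- **Cover:** it lies slots up in the tray, centred to about 1–2 mm. Its yaw is within about 0.5° of the tray's, and I let go only after contact showed on the wrist force.
- **Knob:** moves can only turn the tool about the vertical, so I could not lean it back 40 degrees. Instead I gripped the upper part of the knob with the gripper body just above the lip. I pulled it about 60 mm, let go, and measured the disc where it should be when fully out. After 2.7 s or more free and out, I pushed it back. It now sits within about 1 mm of its starting position.
- **Valve block:** it has moved less than about 1 mm, which is within measurement noise.
- **Can, jar and wrench:** they look unmoved in the pictures. I checked them by eye only; part of the wrench was hidden in the top view but visible in the scene view.
- **Robot:** clear of everything, with wrist force near zero.

No check failed or disagreed. The two cameras' readings of the cover's position differ by about 2 mm, which is about the calibration error.

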